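Drag the agar dish out of the dish dock on its tray

TASK

Of the two trays pushed back into the clear-hooded dish dock, bring forward the one that carries the brown agar dish: press down on the black rubber pad on its front half and drag it straight toward the front, by friction, until it rests against the blue front stop, with the dish still sitting in its place on it. Do not touch either dish with the gripper, leave the other tray and its clear dish where they are, and do not disturb the blue squeeze bottle or the tip box beside the dock.

Things in the scene. Friction and masses are not known exactly. Their poses are not given: they have to be found in the camera images.
- dock: Fixed dock with grey floor and bright rails, 320 mm long (x), 246 wide (y). Origin: centre of its underside, on the table; -x points to its front, roughly to the robot. Two lanes along x, 107 mm wide, centred at y = +59.5 and -59.5 mm; lane floor 10 mm above the table, rails beside the lanes 19 mm above it.
- stop (a point): Middle of the inner top edge of the dock's blue front stop, a bar across both lanes, top 18 mm above the table, inner face at x = -140 mm in the dock frame.
- hood_edge (a point): Middle of the front edge of the hood's clear roof (50 mm above the table). The hood (clear roof, white walls) covers the dock's rear, x = +45 to +160 mm in the dock frame.
- tray_a: Loose brushed-steel tray in the +y (left) lane, 180 (x) x 104 (y) x 10 mm, about 0.3 kg, 1.5 mm play each side; rails and hood keep its sides and rear out of reach. Origin: centre of underside, -x to the front stop. It slides easily (friction 0.15 on the floor). Against the stop its origin is at x = -50 mm in the dock frame; it starts 60 to 90 mm farther in.
- tray_b: Loose brushed-steel tray in the -y (right) lane, 180 (x) x 104 (y) x 10 mm, about 0.3 kg, 1.5 mm play each side; rails and hood keep its sides and rear out of reach. Origin: centre of underside, -x to the front stop. It slides easily (friction 0.15 on the floor). Against the stop its origin is at x = -50 mm in the dock frame; it starts 60 to 90 mm farther in.
- tray_a_pad (a point): Centre of the top of tray_a's black ribbed rubber pad, which is 50 mm along x, 80 mm along y and high-friction (about 1.0); 55 mm ahead (-x) of the tray's centre, 20.5 mm above the table.
- tray_b_pad (a point): The same point on tray_b's black rubber pad.
- tray_a_nest (a point): Centre of the dish's place on tray_a's top face (a 93 mm bright disc), 38.5 mm behind (+x) the tray's centre.
- tray_b_nest (a point): The same point on tray_b.
- agar_dish: Closed Petri dish full of brown agar, 94 mm across, 17 mm high, 35 g, loose on the rear half of one of the two trays (which one varies), partly or mostly beneath the clear hood. Origin: centre of its underside.
- clear_dish: Empty clear Petri dish, 89 mm across, 14 mm high, on the other tray. Origin: centre of its underside.
- squeeze_bottle: Bystander: round blue squeeze bottle with black cap, 62 mm across, 90 high, left of the dock. Origin: centre of its underside.
- tip_box: Bystander: blue pipette-tip box with clear lid, 78 x 116 mm, 75 high, right of the dock. Origin: centre of its underside.

How it is judged:
At the end, for the whole second after the job is handed in: The tray carrying the agar dish lies flat in its lane at rest within 6 mm of the front stop, the agar dish flat on it within 16 mm of the centre of its place; the other tray and the clear dish are within 15 mm of where they started, squeeze bottle and tip box within 20 mm (((x of tray_a in the frame of dock below -0.044 m and horizontal distance between agar_dish and tray_a_nest below 0.016 m and z of tray_a in the frame of dock below 0.013 m and linear speed of tray_a below 0.01 m/s) or (x of tray_b in the frame of dock below -0.044 m and horizontal distance between agar_dish and tray_b_nest below 0.016 m and z of tray_b in the frame of dock below 0.013 m and linear speed of tray_b below 0.01 m/s)) and angle between agar_dish's own z axis and vertical below 0.05 rad and distance of clear_dish from where it was at the start of the episode below 0.015 m and distance of each of squeeze_bottle, tip_box from where it was at the start of the episode below 0.02 m and distance of any of tray_a, tray_b from where it was at the start of the episode below 0.015 m); the robot touches nothing.
It fails at once if the gripper or arm touches a dish (contact force between any of the fingers, the arm and agar_dish above 0.5 N or contact force between any of the fingers, the arm and clear_dish above 0.5 N).
It fails at once if the other tray (both trays) is moved by more than 15 mm (distance of each of tray_a, tray_b from where it was at the start of the episode above 0.015 m).
It fails at once if the clear dish is moved by more than 15 mm (distance of clear_dish from where it was at the start of the episode above 0.015 m).
It fails at once if the blue squeeze bottle or the tip box is moved by more than 20 mm (distance of any of squeeze_bottle, tip_box from where it was at the start of the episode above 0.02 m).
It also fails if it takes over 35 s, if anything falls off the work surface, if the arm or the gripper's body presses on something with over 40 N, if the wrist force passes 120 N, or if a joint passes its speed limit or range.

ROBOT

A 6-joint arm with a two-finger parallel gripper is mounted at the origin on a cart in front of the work surface, level with it; the furniture and walls round the work are solid. World frame = base frame: x ahead of the robot, y to its left, z up, the work surface at z = 0. Lengths are in m, angles in rad, forces in N, time in s.
With the tool pointing down it reaches from about 0.425 to 0.95 m from the base axis. Payload 3.5 kg.
Tool frame: the origin (TCP) lies where the fingers leave the gripper's body, on its centre line; the fingertips stand 73 mm ahead of it and the grasp point (between the pads) lies 54 mm ahead of it (tip_reach is the z of the fingertips in the tool frame, in m); z points along the fingers, y is the line along which they close (so a half turn about z gives the same grasp; the last joint's range is limited). The gripper opens to 85 mm and grips with 20 to 120 N. Pads are 22 mm wide; open, the fingers measure 114 mm over their backs; the gripper's body (76 mm by 85 mm) begins 54 mm behind the grasp point. The pads swing forward as they close: fully open they stand 13 mm farther back than shut.
Start: joints at [1.155, 0.286, 1.577, -0, 1.279, -0.15], TCP at [0.177, 0.651, 0.304] pointing down, gripper open.
Joint ranges: [-2.77, 2.77], [-0.9, 2.22], [0.21, 2.48], [-1.53, 4.67], [0.24, 2.81], [-2.84, 2.84]. Speed limits (rad/s): [2.79, 2.79, 3.14, 3.14, 3.14, 3.14].

INTERFACE

Orientations are given as a unit quaternion [w, x, y, z].
In Python, from cell import get_obs, capture, camera_params, finish_job, tip_reach gives the robot as it stands. The module is installed in compiled form; this text tells all that it offers.
- The arm moves only by the tool jog_arm, never from a script. Its argument "moves" is a list of rows, each an object of numbers: "hand": the opening, from -1 (shut) to 1 (fully open); "x", "y", "z": the shift along the tool's x, y, z in cm; "rx", "ry", "rz": the turn, a rotation vector about the tool's x, y, z in rad. A call has 1 to 8 rows; each row shifts and turns the commanded pose from where the row before left it, along the tool's axes as they then stand; what a row does not reach is not made up. A row lasts 1/8 s, in which the tool goes at most 62.5 mm and 10.7 degrees, less where a joint would pass 70% of its speed; a pose out of reach is approached as far as the arm can. A call is refused whole if a number of a shift passes 6.25 or a number of a turn 0.188, either way. A call with a gripper value outside its range is refused whole. The fingers move at their own pace and stop on an object; "newtons" is the grip in N (left out, the last holds). Time passes only in rows, so rows that do not move let the fingers close. It gives the time, the measured TCP pose, the force, the opening and the grip force at its end, in the units of the state.
- get_obs(): the state, without advancing time (a new reading comes with each control period).
- capture(name): name is "scene" or "top" or "wrist"; returns (picture, depth): 480x640x3 uint8, blue, green, red; 480x640 float32, m along the optical axis (not along the pixel's ray), 0 where there is no reading.
- camera_params(name): a dict with "camera_matrix" (3x3 intrinsics, pixels), "k1" (the pictures are not rectified: a ray, as slopes to the right and down, at radius r is drawn at 1 + k1 r^2 times it, then the intrinsics apply), "origin" and "orientation" of the camera in the world. Camera axes: x right, y down, z forward; pixel columns grow to the right and rows downward; lengths in m; the calibration is good to about 2 mm. A picture is of the moment at which its call begins: read the wrist's pose just before it. camera_params takes no time and is no camera call; for the wrist camera it gives the pose at the moment of the call.
- finish_job(): hands the job in; it is judged then, once.
The state is a dict: "time_s": time; "joint_pos": joint angles; "joint_vel": joint speeds; "tau": joint torques, N m; "eef_pos": TCP position; "tcp_rot": TCP orientation; "ft_force": force on the tool from outside, world axes, zero at the start; "wrist_torque": the same for the moment, N m; "opening": finger opening in m; "finger_force": force on a finger pad.
Only numpy, scipy, OpenCV 4.12 (cv2) and the standard library are available. Lean on these libraries where they do the work, as an engineer would, in place of code of your own. Each camera call takes 0.05 s, during which the arm holds its last target. There are 200 camera calls.

## Working session

There is one attempt and no reset: what is moved stays moved. The work goes in short steps, Python scripts to look and compute and a tool call to move; the robot and the scene stay as the last step left them, time stands still between calls to the robot, and variables do not carry over. Pictures are saved under pics/ and viewed, at most 10 in all, crops included, and the job is handed in when it is done.

Besides the shell and the picture viewer there is one more tool, called as name(argument=value, ...) on one line, values as JSON. jog_arm: Moves the arm, as the interface text tells. Its arguments: {"type":"object","properties":{"moves":{"type":"array","items":{"type":"object","properties":{"hand":{"type":"number"},"x":{"type":"number"},"y":{"type":"number"},"z":{"type":"number"},"rx":{"type":"number"},"ry":{"type":"number"},"rz":{"type":"number"}}}},"newtons":{"type":"number"}},"required":["moves"]}

```bash
mkdir -p pics; cat > h.py <<'E'
import numpy as np, cv2
from cell import *
from scipy.spatial.transform import Rotation as R
def rays(name,uv,p=None):
    p=p or camera_params(name); K=np.array(p["camera_matrix"])
    uv=np.atleast_2d(np.array(uv,float)); d=(uv-K[:2,2])/[K[0,0],K[1,1]]
    s=d.copy()
    for _ in range(20): s=d/(1+p["k1"]*(s**2).sum(1,keepdims=True))
    w,x,y,z=p["orientation"]; M=R.from_quat([x,y,z,w]).as_matrix()
    return np.array(p["origin"]),np.c_[s,np.ones(len(s))]@M.T
def plane(name,uv,z,p=None):
    o,d=rays(name,uv,p); return o+d*((z-o[2])/d[:,2])[:,None]
def bydepth(name,uv,dep,p=None):
    o,d=rays(name,uv,p); return o+d*np.array([dep[int(v),int(u)] for u,v in np.atleast_2d(uv)])[:,None]
E
python3 - <<'E'
from h import *
for n in("scene","top"):
    im,d=capture(n); cv2.imwrite(f"pics/{n}.png",im); np.save(f"{n}.npy",d); p=camera_params(n); print(n,p)
print(get_obs())
E
```

```text
scene {'camera_matrix': array([[461.01134822,   0.        , 318.91995472],
       [  0.        , 461.01134822, 244.00483278],
       [  0.        ,   0.        ,   1.        ]]), 'k1': -0.037385906387562874, 'origin': array([ 0.30247754, -0.37957512,  0.74910679]), 'orientation': array([-0.29730919,  0.89141271, -0.32637957,  0.10230835])}
top {'camera_matrix': array([[554.00463579,   0.        , 325.18186313],
       [  0.        , 554.00463579, 251.33819651],
       [  0.        ,   0.        ,   1.        ]]), 'k1': -0.15668672166695455, 'origin': array([0.49007339, 0.03190608, 1.10354472]), 'orientation': array([-0.05918846,  0.7093246 , -0.70097964,  0.04452965])}
{'time_s': 0.1, 'joint_pos': array([ 1.15501388e+00,  2.87088178e-01,  1.57800475e+00, -3.80347057e-06,
        1.27860859e+00, -1.49981516e-01]), 'joint_vel': array([ 0.00198362, -0.00424861, -0.00131893, -0.00139872,  0.00112505,
        0.00067546]), 'tau': array([ 6.39746522e-04, -4.07298231e+01, -2.93698704e+01, -1.24372928e-04,
        3.35104167e-03,  4.67991606e-05]), 'eef_pos': array([0.17709367, 0.65090604, 0.30269193]), 'tcp_rot': array([-2.92569904e-04,  1.32508966e-01,  9.91181246e-01, -1.01303371e-03]), 'ft_force': array([0.31499683, 0.56370457, 0.58096256]), 'wrist_torque': array([ 0.01543228,  0.0026148 , -0.05537659]), 'finger_force': 0.0, 'opening': 0.08560799491081285}
```

View pics/top.png

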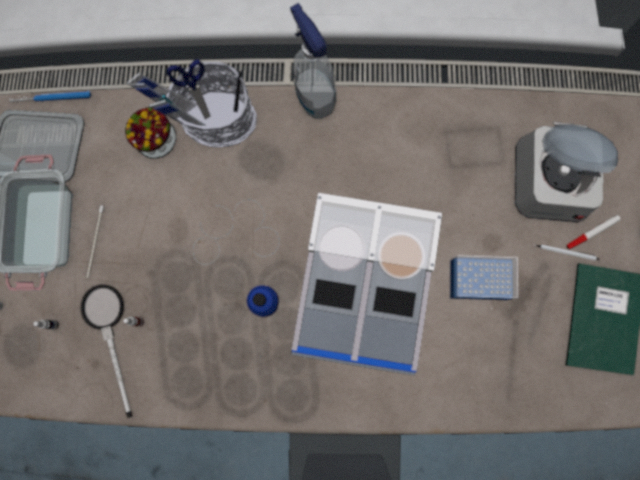

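View pics/scene.png

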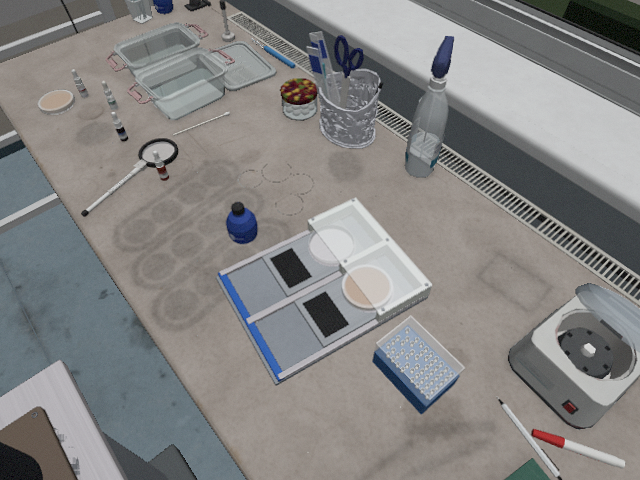

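The top view shows the dock, with the brown dish at (401,255) on the right tray (tray_b) and that tray's pad at (395,302). The blue stop runs from (293,350) to (415,368), the bottle is at (262,300) and the tip box at (485,277). The scene view agrees, with the tray_b pad at (325,314) and the dish at (367,287).

```bash
cat > m.py <<'E'
from h import *
P={}
for n,box in(("top",(290,180,450,380)),("scene",(210,190,440,390))):
    im=cv2.imread(f"pics/{n}.png"); d=np.load(f"{n}.npy"); hsv=cv2.cvtColor(im,cv2.COLOR_BGR2HSV)
    roi=np.zeros(im.shape[:2],np.uint8); x0,y0,x1,y1=box; roi[y0:y1,x0:x1]=255
    def comps(m,mn):
        c,_=cv2.findContours(m&roi,cv2.RETR_EXTERNAL,cv2.CHAIN_APPROX_NONE); return [k for k in c if cv2.contourArea(k)>mn]
    blk=comps(cv2.inRange(hsv,(0,0,0),(180,255,60)),300)
    for c in blk:
        r=cv2.minAreaRect(c); w=plane(n,cv2.boxPoints(r),.0205)
        print(n,"pad px",np.round(r[0],1),"at z.0205",plane(n,[r[0]],.0205).round(4),"sides",[round(float(np.linalg.norm(w[i]-w[i-1])),4) for i in range(4)],"depth",bydepth(n,[r[0]],d).round(4))
        P.setdefault(n,[]).append(r[0])
    for c in comps(cv2.inRange(hsv,(105,150,80),(130,255,255)),150):
        r=cv2.minAreaRect(c); w=plane(n,cv2.boxPoints(r),.018); print(n,"blue",np.round(r[0],1),w.round(4).tolist())
    for c in comps(cv2.inRange(hsv,(5,40,100),(25,200,255)),300):
        (e,ax,_)=cv2.fitEllipse(c); print(n,"dish",np.round(e,1),ax,plane(n,[e],.037).round(4))
for a in P["top"]:
  for b in P["scene"]:
    o1,d1=rays("top",[a]);o2,d2=rays("scene",[b]);d1=d1[0];d2=d2[0]
    s=np.linalg.lstsq(np.c_[d1,-d2],o2-o1,rcond=None)[0];q1=o1+d1*s[0];q2=o2+d2*s[1]
    print("tri",((q1+q2)/2).round(4),"gap",np.linalg.norm(q1-q2).round(4))
E
python3 m.py
```

```text
top pad px [394.1 301.5] at z.0205 [[ 0.5525 -0.0804  0.0205]] sides [0.075, 0.045, 0.0754, 0.045] depth [[ 0.5526 -0.0806  0.0184]]
top pad px [333.7 294. ] at z.0205 [[0.5659 0.0376 0.0205]] sides [0.0747, 0.0455, 0.0751, 0.0453] depth [[0.5662 0.0377 0.0158]]
top blue [383.8 363.5] [[0.4344, -0.0085, 0.018], [0.4463, -0.0104, 0.018], [0.43, -0.1134, 0.018], [0.4182, -0.1114, 0.018]]
top blue [323.8 353.3] [[0.4528, 0.1082, 0.018], [0.4646, 0.1064, 0.018], [0.4482, 0.003, 0.018], [0.4365, 0.005, 0.018]]
scene pad px [325.2 313.3] at z.0205 [[ 0.5544 -0.0835  0.0205]] sides [0.0797, 0.0505, 0.0816, 0.0478] depth [[ 0.5541 -0.0838  0.0213]]
scene pad px [290.  267.3] at z.0205 [[0.5671 0.0345 0.0205]] sides [0.0802, 0.0492, 0.0822, 0.0466] depth [[0.5663 0.0332 0.0228]]
scene blue [250.8 325.2] [[0.4537, 0.1146, 0.018], [0.4677, 0.1137, 0.018], [0.4291, -0.1281, 0.018], [0.4173, -0.1263, 0.018]]
scene blue [240.4 221.1] [[0.5436, 0.2311, 0.018], [0.6003, 0.2131, 0.018], [0.5767, 0.1552, 0.018], [0.5223, 0.1733, 0.018]]
tri [ 0.554  -0.0815  0.0174] gap 0.0032
tri [ 0.5282 -0.0575  0.1717] gap 0.0341
tri [ 0.6057  0.0221 -0.1998] gap 0.0591
tri [0.5673 0.0371 0.017 ] gap 0.0026
```

The brown dish is on tray_b. Its pad is at about (0.553, -0.082, 0.02), the dock yaw is about -0.156 rad, and the drag should be about 82 mm. First I move over with the fingers shut.

jog_arm(moves=[{"hand": -1,"rz": -0.11},{"hand": -1,"x": -3.43,"y": -4.76},{"hand": -1,"x": -3.43,"y": -4.76},{"hand": -1,"x": -3.43,"y": -4.76},{"hand": -1,"x": -3.43,"y": -4.76},{"hand": -1,"x": -3.43,"y": -4.76},{"hand": -1,"x": -3.43,"y": -4.76},{"hand": -1,"x": -3.43,"y": -4.76}], newtons=40)

```text
schema error: expected keys hand, x, y, z, rx, ry, rz
```

jog_arm(moves=[{"hand": -1,"x": -3.43,"y": -4.76},{"hand": -1,"x": -3.43,"y": -4.76},{"hand": -1,"x": -3.43,"y": -4.76},{"hand": -1,"x": -3.43,"y": -4.76},{"hand": -1,"x": -3.43,"y": -4.76},{"hand": -1,"x": -3.43,"y": -4.76},{"hand": -1,"x": -3.43,"y": -4.76},{"hand": -1}])

```text
schema error: expected keys hand, x, y, z, rx, ry, rz
```

jog_arm(moves=[{"hand": -1,"x": 0,"y": 0,"z": 0,"rx": 0,"ry": 0,"rz": -0.11},{"hand": -1,"x": -3.43,"y": -4.76,"z": 0,"rx": 0,"ry": 0,"rz": 0},{"hand": -1,"x": -3.43,"y": -4.76,"z": 0,"rx": 0,"ry": 0,"rz": 0},{"hand": -1,"x": -3.43,"y": -4.76,"z": 0,"rx": 0,"ry": 0,"rz": 0},{"hand": -1,"x": -3.43,"y": -4.76,"z": 0,"rx": 0,"ry": 0,"rz": 0},{"hand": -1,"x": -3.43,"y": -4.76,"z": 0,"rx": 0,"ry": 0,"rz": 0},{"hand": -1,"x": -3.43,"y": -4.76,"z": 0,"rx": 0,"ry": 0,"rz": 0},{"hand": -1,"x": -3.43,"y": -4.76,"z": 0,"rx": 0,"ry": 0,"rz": 0}], newtons=40)

```text
time_s: 1.1
eef_pos: [0.363, 0.2831, 0.3036]
tcp_rot: [-0.0, 0.078, 0.997, -0.0]
ft_force: [1.2, 0.7, 0.1]
opening: 0.0004
finger_force: 0.0
```

jog_arm(moves=[{"hand": -1,"x": -3.43,"y": -4.76,"z": 0,"rx": 0,"ry": 0,"rz": 0},{"hand": -1,"x": -3.43,"y": -4.76,"z": 0,"rx": 0,"ry": 0,"rz": 0},{"hand": -1,"x": -3.43,"y": -4.76,"z": 0,"rx": 0,"ry": 0,"rz": 0},{"hand": -1,"x": -3.43,"y": -4.76,"z": 0,"rx": 0,"ry": 0,"rz": 0},{"hand": -1,"x": -3.43,"y": -4.76,"z": 0,"rx": 0,"ry": 0,"rz": 0},{"hand": -1,"x": -3.43,"y": -4.76,"z": 0,"rx": 0,"ry": 0,"rz": 0},{"hand": -1,"x": -3.43,"y": -4.76,"z": 0,"rx": 0,"ry": 0,"rz": 0},{"hand": -1,"x": 0,"y": 0,"z": 0,"rx": 0,"ry": 0,"rz": 0}])

```text
time_s: 2.1
eef_pos: [0.5491, -0.085, 0.3031]
tcp_rot: [-0.0, 0.08, 0.997, -0.0]
ft_force: [-0.4, 0.4, -0.3]
opening: 0.0002
finger_force: 0.0
```

```bash
python3 - <<'E'
from h import *
s=get_obs();print(s["eef_pos"].round(4),s["tcp_rot"].round(4),tip_reach); p=camera_params("wrist")
im,d=capture("wrist"); cv2.imwrite("pics/w1.png",im)
hsv=cv2.cvtColor(im,cv2.COLOR_BGR2HSV)
c,_=cv2.findContours(cv2.inRange(hsv,(0,0,0),(180,255,60)),cv2.RETR_EXTERNAL,cv2.CHAIN_APPROX_NONE)
for k in c:
    if cv2.contourArea(k)>1500:
        r=cv2.minAreaRect(k);print(np.round(r[0]),np.round(r[1]),plane("wrist",[r[0]],.0205,p).round(4),plane("wrist",cv2.boxPoints(r),.0205,p).round(4).tolist())
E
```

```text
[ 0.5491 -0.085   0.3031] [-5.000e-04  8.020e-02  9.968e-01 -1.000e-04] 0.0726
[318. 387.] [184. 636.] [[ 0.751  -0.1128  0.0205]] [[0.5856, -0.4164, 0.0205], [0.69, 0.2267, 0.0205], [0.9396, 0.2463, 0.0205], [0.8165, -0.5128, 0.0205]]
[320. 212.] [47. 81.] [[ 0.5523 -0.0796  0.0205]] [[0.5236, -0.1141, 0.0205], [0.536, -0.0381, 0.0205], [0.5822, -0.0438, 0.0205], [0.5694, -0.1229, 0.0205]]
[444. 207.] [48. 85.] [[0.5662 0.0391 0.0205]] [[0.5366, 0.0009, 0.0205], [0.5496, 0.0797, 0.0205], [0.5969, 0.0786, 0.0205], [0.5836, -0.0034, 0.0205]]
```

View pics/w1.png

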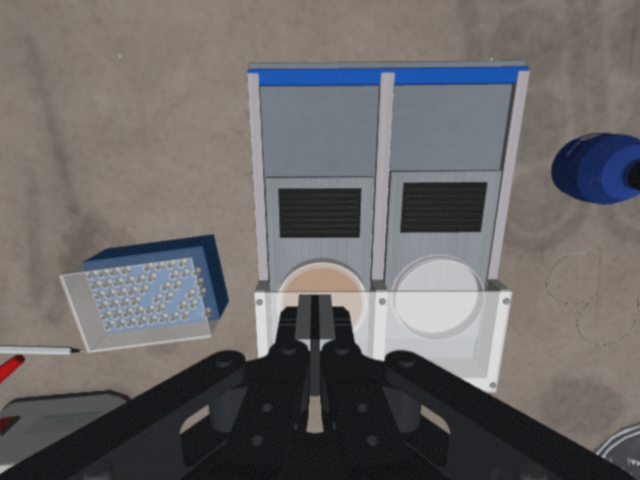

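The wrist view confirms the pad at (0.5523, -0.0796), pixel (320,212), clear of the dish and the hood. Descending.

jog_arm(moves=[{"hand": -1,"x": 0.27,"y": 0.4,"z": 4,"rx": 0,"ry": 0,"rz": 0},{"hand": -1,"x": 0,"y": 0,"z": 5,"rx": 0,"ry": 0,"rz": 0},{"hand": -1,"x": 0,"y": 0,"z": 5,"rx": 0,"ry": 0,"rz": 0},{"hand": -1,"x": 0,"y": 0,"z": 4,"rx": 0,"ry": 0,"rz": 0},{"hand": -1,"x": 0,"y": 0,"z": 1.5,"rx": 0,"ry": 0,"rz": 0},{"hand": -1,"x": 0,"y": 0,"z": 0.5,"rx": 0,"ry": 0,"rz": 0},{"hand": -1,"x": 0,"y": 0,"z": 0,"rx": 0,"ry": 0,"rz": 0}])

```text
time_s: 3.02
eef_pos: [0.5471, -0.0771, 0.1054]
tcp_rot: [0.001, 0.078, 0.997, -0.0]
ft_force: [-0.0, -0.8, 0.4]
opening: -0.0004
finger_force: 0.0
```

jog_arm(moves=[{"hand": -1,"x": 0,"y": -0.3,"z": 0.5,"rx": 0,"ry": 0,"rz": 0},{"hand": -1,"x": 0,"y": 0,"z": 0.3,"rx": 0,"ry": 0,"rz": 0},{"hand": -1,"x": 0,"y": 0,"z": 0.1,"rx": 0,"ry": 0,"rz": 0},{"hand": -1,"x": 0,"y": 0,"z": 0,"rx": 0,"ry": 0,"rz": 0}])

```text
time_s: 3.52
eef_pos: [0.5457, -0.0802, 0.0949]
tcp_rot: [-0.0, 0.078, 0.997, 0.0]
ft_force: [0.7, 0.4, 0.3]
opening: -0.0002
finger_force: 0.0
```

jog_arm(moves=[{"hand": -1,"x": 0,"y": 0,"z": 0.1,"rx": 0,"ry": 0,"rz": 0},{"hand": -1,"x": 0,"y": 0,"z": 0.1,"rx": 0,"ry": 0,"rz": 0},{"hand": -1,"x": 0,"y": 0,"z": 0,"rx": 0,"ry": 0,"rz": 0}])

```text
time_s: 3.9
eef_pos: [0.546, -0.0802, 0.0932]
tcp_rot: [0.0, 0.078, 0.997, -0.0]
ft_force: [-0.0, 0.3, 2.1]
opening: 0.0002
finger_force: 0.9
```

Contact is starting (2 N).

jog_arm(moves=[{"hand": -1,"x": 0,"y": 0,"z": 0.1,"rx": 0,"ry": 0,"rz": 0},{"hand": -1,"x": 0,"y": 0,"z": 0,"rx": 0,"ry": 0,"rz": 0}])

```text
time_s: 4.15
eef_pos: [0.5466, -0.0804, 0.0932]
tcp_rot: [0.001, 0.078, 0.997, -0.0]
ft_force: [-1.3, 0.1, 5.8]
opening: -0.0
finger_force: 2.9
```

jog_arm(moves=[{"hand": -1,"x": 0,"y": 0,"z": 0.15,"rx": 0,"ry": 0,"rz": 0},{"hand": -1,"x": 0.1,"y": 0,"z": 0,"rx": 0,"ry": 0,"rz": 0},{"hand": -1,"x": 0.2,"y": 0,"z": 0,"rx": 0,"ry": 0,"rz": 0},{"hand": -1,"x": 0.3,"y": 0,"z": 0,"rx": 0,"ry": 0,"rz": 0},{"hand": -1,"x": 0.3,"y": 0,"z": 0,"rx": 0,"ry": 0,"rz": 0},{"hand": -1,"x": 0.3,"y": 0,"z": 0,"rx": 0,"ry": 0,"rz": 0},{"hand": -1,"x": 0.2,"y": 0,"z": 0,"rx": 0,"ry": 0,"rz": 0},{"hand": -1,"x": 0.1,"y": 0,"z": 0,"rx": 0,"ry": 0,"rz": 0}])

```text
time_s: 5.15
eef_pos: [0.5336, -0.0787, 0.0932]
tcp_rot: [0.004, 0.078, 0.997, -0.001]
ft_force: [1.4, 0.3, 8.5]
opening: -0.0003
finger_force: 3.9
```

```bash
cat > c.py <<'E'
import sys
from h import *
n=sys.argv[1]
s=get_obs();print(s["time_s"],s["eef_pos"].round(4),s["ft_force"].round(1))
im,d=capture("scene"); cv2.imwrite(f"pics/{n}.png",cv2.resize(im[180:400,200:450],None,fx=2.5,fy=2.5))
E
python3 c.py s1
```

```text
5.15 [ 0.5336 -0.0787  0.0932] [1.4 0.3 8.5]
```

View pics/s1.png

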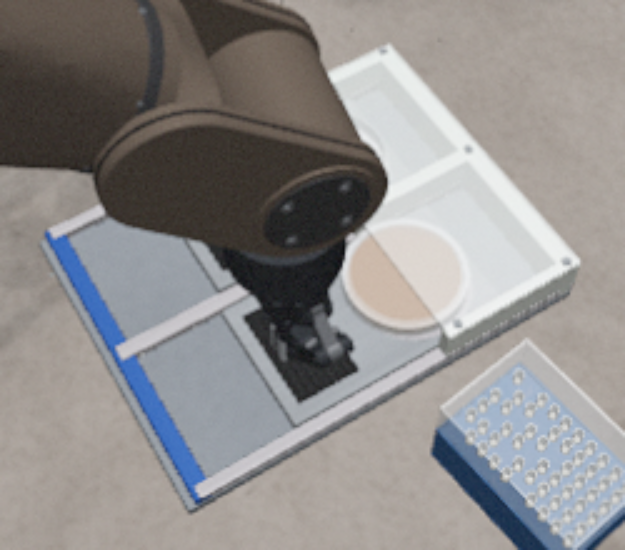

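The tray and dish are following: the dish moved from (367,287) to about (362,289) in full-frame pixels. Continuing the drag.

jog_arm(moves=[{"hand": -1,"x": 0.2,"y": 0,"z": 0.05,"rx": 0,"ry": 0,"rz": 0},{"hand": -1,"x": 0.4,"y": 0,"z": 0,"rx": 0,"ry": 0,"rz": 0},{"hand": -1,"x": 0.5,"y": 0,"z": 0,"rx": 0,"ry": 0,"rz": 0},{"hand": -1,"x": 0.5,"y": 0,"z": 0,"rx": 0,"ry": 0,"rz": 0},{"hand": -1,"x": 0.5,"y": 0,"z": 0,"rx": 0,"ry": 0,"rz": 0},{"hand": -1,"x": 0.5,"y": 0,"z": 0,"rx": 0,"ry": 0,"rz": 0},{"hand": -1,"x": 0.4,"y": 0,"z": 0,"rx": 0,"ry": 0,"rz": 0},{"hand": -1,"x": 0.2,"y": 0,"z": 0,"rx": 0,"ry": 0,"rz": 0}])

```text
time_s: 6.2
eef_pos: [0.5025, -0.074, 0.0932]
tcp_rot: [0.005, 0.078, 0.997, -0.001]
ft_force: [2.4, -0.2, 9.6]
opening: 0.0001
finger_force: 4.8
```

jog_arm(moves=[{"hand": -1,"x": 0.2,"y": 0,"z": 0,"rx": 0,"ry": 0,"rz": 0},{"hand": -1,"x": 0.4,"y": 0,"z": 0,"rx": 0,"ry": 0,"rz": 0},{"hand": -1,"x": 0.5,"y": 0,"z": 0,"rx": 0,"ry": 0,"rz": 0},{"hand": -1,"x": 0.5,"y": 0,"z": 0,"rx": 0,"ry": 0,"rz": 0},{"hand": -1,"x": 0.4,"y": 0,"z": 0,"rx": 0,"ry": 0,"rz": 0},{"hand": -1,"x": 0.3,"y": 0,"z": 0,"rx": 0,"ry": 0,"rz": 0},{"hand": -1,"x": 0.2,"y": 0,"z": 0,"rx": 0,"ry": 0,"rz": 0},{"hand": -1,"x": 0,"y": 0,"z": 0,"rx": 0,"ry": 0,"rz": 0}])

```text
time_s: 7.2
eef_pos: [0.4778, -0.0702, 0.0931]
tcp_rot: [0.004, 0.078, 0.997, -0.001]
ft_force: [0.7, -0.7, 10.9]
opening: -0.0
finger_force: 5.4
```

```bash
python3 c.py s2
```

```text
7.2 [ 0.4778 -0.0702  0.0931] [ 0.7 -0.7 10.9]
```

View pics/s2.png

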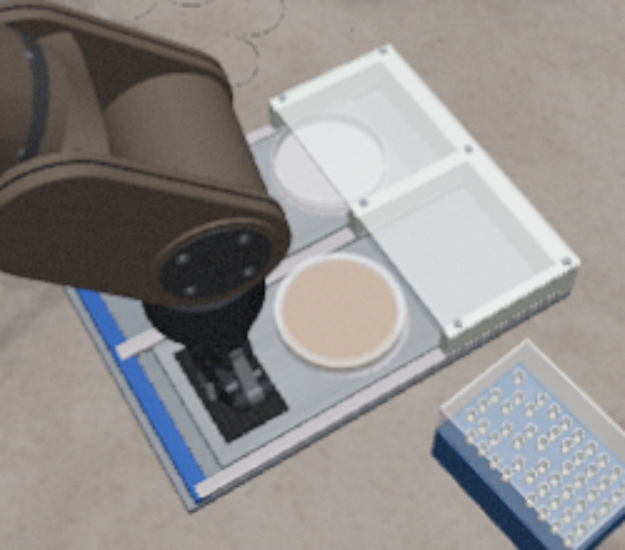

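The tray is close to the stop, with a thin gap left between its front edge and the blue bar. About 13 mm remain, so I go slowly and watch the force.

jog_arm(moves=[{"hand": -1,"x": 0.1,"y": 0,"z": 0,"rx": 0,"ry": 0,"rz": 0},{"hand": -1,"x": 0.2,"y": 0,"z": 0,"rx": 0,"ry": 0,"rz": 0},{"hand": -1,"x": 0.2,"y": 0,"z": 0,"rx": 0,"ry": 0,"rz": 0},{"hand": -1,"x": 0.2,"y": 0,"z": 0,"rx": 0,"ry": 0,"rz": 0},{"hand": -1,"x": 0.2,"y": 0,"z": 0,"rx": 0,"ry": 0,"rz": 0},{"hand": -1,"x": 0.1,"y": 0,"z": 0,"rx": 0,"ry": 0,"rz": 0},{"hand": -1,"x": 0.1,"y": 0,"z": 0,"rx": 0,"ry": 0,"rz": 0}])

```text
time_s: 8.12
eef_pos: [0.4672, -0.0686, 0.0931]
tcp_rot: [0.005, 0.078, 0.997, -0.001]
ft_force: [2.2, 0.5, 9.4]
opening: -0.0002
finger_force: 5.1
```

jog_arm(moves=[{"hand": -1,"x": 0.1,"y": 0,"z": 0,"rx": 0,"ry": 0,"rz": 0},{"hand": -1,"x": 0.1,"y": 0,"z": 0,"rx": 0,"ry": 0,"rz": 0}])

```text
time_s: 8.38
eef_pos: [0.4656, -0.0683, 0.0931]
tcp_rot: [0.005, 0.078, 0.997, -0.001]
ft_force: [4.4, -0.5, 7.1]
opening: 0.0001
finger_force: 3.7
```

jog_arm(moves=[{"hand": -1,"x": 0.1,"y": 0,"z": 0.05,"rx": 0,"ry": 0,"rz": 0},{"hand": -1,"x": 0.1,"y": 0,"z": 0,"rx": 0,"ry": 0,"rz": 0}])

```text
time_s: 8.62
eef_pos: [0.4649, -0.0683, 0.0932]
tcp_rot: [0.007, 0.078, 0.997, -0.002]
ft_force: [7.5, -0.7, 7.3]
opening: 0.0003
finger_force: 3.5
```

The horizontal force is climbing with no motion, so the tray is against the stop. Lifting straight up and away.

jog_arm(moves=[{"hand": -1,"x": 0,"y": 0,"z": -0.3,"rx": 0,"ry": 0,"rz": 0},{"hand": -1,"x": 0,"y": 0,"z": -0.8,"rx": 0,"ry": 0,"rz": 0},{"hand": -1,"x": 0,"y": 0,"z": -3,"rx": 0,"ry": 0,"rz": 0},{"hand": -1,"x": 0,"y": 0,"z": -5,"rx": 0,"ry": 0,"rz": 0},{"hand": -1,"x": 0,"y": 0,"z": -5,"rx": 0,"ry": 0,"rz": 0},{"hand": -1,"x": 0,"y": 0,"z": -5,"rx": 0,"ry": 0,"rz": 0},{"hand": -1,"x": 0,"y": 0,"z": 0,"rx": 0,"ry": 0,"rz": 0}])

```text
time_s: 9.5
eef_pos: [0.4612, -0.0671, 0.2851]
tcp_rot: [0.004, 0.078, 0.997, -0.001]
ft_force: [1.2, -0.3, 0.0]
opening: 0.0002
finger_force: 0.0
```

```bash
python3 - <<'E'
from h import *
p=camera_params("wrist"); im,d=capture("wrist"); cv2.imwrite("pics/w2.png",im)
s,_=capture("scene"); cv2.imwrite("pics/s3.png",cv2.resize(s[180:400,200:450],None,fx=2.5,fy=2.5))
hsv=cv2.cvtColor(s,cv2.COLOR_BGR2HSV); m=cv2.inRange(hsv,(5,40,100),(25,200,255)); m[:,:210]=0;m[:200]=0;m[380:]=0;m[:,430:]=0
for k in cv2.findContours(m,cv2.RETR_EXTERNAL,cv2.CHAIN_APPROX_NONE)[0]:
    if cv2.contourArea(k)>500: e=cv2.fitEllipse(k);print(e,plane("scene",[e[0]],.036))
E
```

```text
((329.5144958496094, 307.1349182128906), (35.85365295410156, 43.38694763183594), 91.27365112304688) [[ 0.56268126 -0.08535239  0.036     ]]
```

View pics/s3.png

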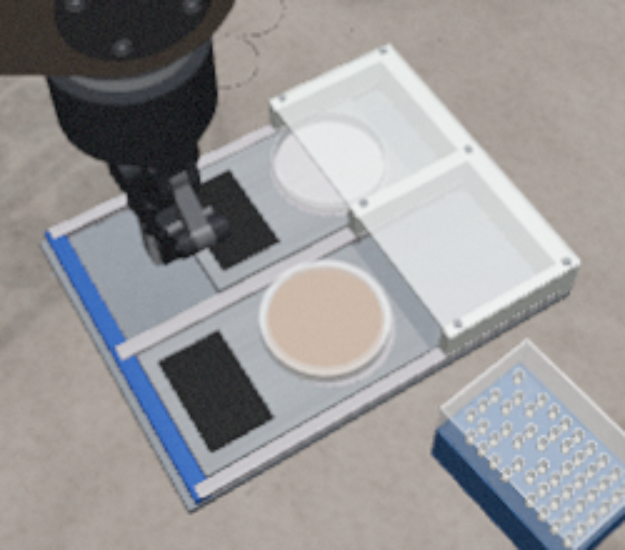

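View pics/w2.png

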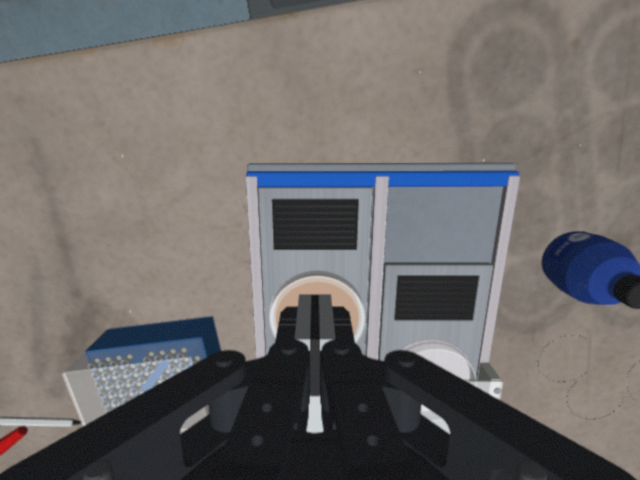

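The tray sits at the stop, with its pad at (286,336) and the dish at (329,307) in full-frame scene pixels, and everything else looks unmoved. A quick numeric check before handing in.

```bash
python3 - <<'E'
from h import *
ex=np.array([.988,-.155,0]);ey=np.array([.155,.988,0])
s0=cv2.imread("pics/scene.png"); s1,_=capture("scene"); out=[]
for s,pbox in((s0,(295,285,355,345)),(s1,(255,310,315,365))):
    hsv=cv2.cvtColor(s,cv2.COLOR_BGR2HSV)
    def f(m,b):
        q=np.zeros_like(m);q[b[1]:b[3],b[0]:b[2]]=255
        return max(cv2.findContours(m&q,cv2.RETR_EXTERNAL,cv2.CHAIN_APPROX_NONE)[0],key=cv2.contourArea)
    pad=plane("scene",[cv2.minAreaRect(f(cv2.inRange(hsv,(0,0,0),(180,255,60)),pbox))[0]],.0205)[0]
    st=plane("scene",f(cv2.inRange(hsv,(105,150,80),(130,255,255)),(210,260,290,385))[:,0],.018)
    k=cv2.convexHull(f(cv2.inRange(hsv,(3,25,100),(25,200,255)),(300,260,400,340)))
    d=plane("scene",[cv2.fitEllipse(k)[0]],.035)[0]
    print("pad",pad.round(4),"pad-stop",round(pad@ex-np.percentile(st@ex,95),4),"dish-pad x,y",((d-pad)@ex).round(4),((d-pad)@ey).round(4))
print(get_obs()["ft_force"])
E
```

```text
pad [ 0.5544 -0.0835  0.0205] pad-stop 0.1169 dish-pad x,y 0.0664 0.0013
pad [ 0.4749 -0.0722  0.0205] pad-stop 0.0364 dish-pad x,y 0.0893 0.0018
[ 0.48853283  1.1103539  -0.99610557]
```

The pad is 36.4 mm from the stop (35 mm means touching), and the dish is about 4 mm from its place. Both are within limits, so I hand in.

```bash
python3 -c "from cell import *; print(finish_job())"
```

```text
the job is handed in; nothing more can be done
None
```

I dragged tray_b, which carries the brown agar dish, forward against the blue stop and handed the job in; the dish measured about 4 mm from its place, the bystanders looked unmoved in the pictures, and no verdict was returned.

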